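# Turn the dish carousel back one notch at the stereo microscope

## Task

The dish carousel was clicked on one place too far, and the dish with the orange rim has gone past the microscope's lens. Lift the ratchet pawl out of the teeth with a fingertip until its red ball tips it over and it stays up, push the carousel backward just one notch (the black finger posts are there for that), and tip the pawl down again, so that it sits between the teeth and the orange dish stays centred under the lens. Pick nothing up: leave the dishes lying in their nests and the other things on the bench where they are.

Things in the scene. Friction and masses are not known exactly. Their poses are not given: they have to be found in the camera images.
- axle (a point): Centre of the carousel on its upright axis, 42 mm above the bench (the plate's upper face). Fixed to the base: it does not turn. Its axes are the base's: z up, x roughly away from the robot (heading varies). The carousel: level plate, 286 mm across; ten dish nests 100 mm from the axis, 36 deg apart; on the rim (130 to 143 mm from the axis) ten upright saw teeth, tips 58 mm above the bench.
- carousel (a joint): Turn of the carousel (rad). 0: the tooth face rests back against the pawl at the starting notch (it starts at 0 to 0.1). Forward (anticlockwise from above) is positive, backward negative; one notch is 0.628, so one notch back is -0.628. Steady friction of 0.12 N m (1 N at a post): it stops where it is left. A seated pawl blocks backward turning but lets it click forward.
- post (a point): One of ten upright black finger posts on the carousel plate, for turning it by hand: the one nearest the robot. 9 mm thick, from 42 to 85 mm above the bench; this point is on its axis at 70 mm. Posts stand 121 mm from the carousel's axis, midway between nests, 36 deg apart. It turns with the carousel; on the robot's side backward means towards the robot's left.
- pawl (a joint): Swing of the ratchet pawl about its level pivot (rad). 0: down on its lower stop, nose between the teeth. It grows as the nose lifts: clear of the tooth tips above 0.15, upper stop 0.75. The ball's weight makes it throw over: let go below about 0.4 it falls back into the teeth, above that it falls over and stays lifted at 0.75. About 0.5 N at the ball moves it.
- pawl_ball (a point): Centre of the red ball, 26 mm across, on the pawl's lever (rod 8 mm thick, 60 mm from pivot to ball). Down: ball 130 mm above the bench, leaning 15 deg towards the nose. Thrown over: 125 mm above the bench, 44 mm further from the nose, leaning 28 deg the other way. It swings in the upright plane along the level line from pivot to nose, 5 deg anticlockwise from the x axis of axle.
- pawl_nose (a point): Middle of the underside of the pawl's nose at the end of its brass arm; down, it is between the rim teeth, 46 mm above the bench. Nose 8 mm long, 10 mm wide, 85 mm from the pivot. The pivot lies 72 mm above the bench, between two steel cheeks 82 mm high.
- lens (a point): Centre of the lower end of the microscope's lens, 158 mm above the bench, straight above the viewing nest: 100 mm from the carousel's axis, 57 deg anticlockwise from the x axis of axle. The head is about 100 mm wide and reaches up to 440 mm; its black column stands 270 mm from the carousel's axis in the same direction, on the robot's far left.
- dish_orange_mid (a point): Centre of the closed dish with the orange rim, 54 mm across, 13 mm high, lying loose in a carousel nest, its top 55 mm above the bench; at the start it lies one notch past the lens.
- dish_under_mid (a point): Centre of a white-rimmed dish of the same size, in the nest under the lens at the start.
- dish_far_mid (a point): Centre of a white-rimmed dish of the same size, in the nest next to the orange one, on the left of the carousel.
- dish_near_mid (a point): Centre of a white-rimmed dish of the same size, in a nest on the robot's side.
- vial: Bystander: small glass specimen vial with a blue cap, 25 mm across, 47 mm tall, standing on the bench; origin at the middle of its underside.
- forceps: Bystander: steel dissecting forceps lying flat, 140 mm long; origin at the middle of its underside.
- marker: Bystander: white marker pen with a black cap lying flat, 140 mm long; origin at the middle of its underside.
- reagent: Bystander: amber bottle with an orange cap, 56 mm across, 110 mm tall; origin at the middle of its underside.
- tally: Bystander: round steel hand tally counter, 44 mm across, 30 mm high, standing on the bench; origin at the middle of its underside.
Mind the look-alikes: they are no part of the job. What is shaped like the part that bears dish_under_mid but green or yellow is not meant.

How it is judged:
On the way, in this order (a step that is already met when the one before it is completed fails the run):
1. the pawl is lifted clear of the teeth before the carousel is turned back (value of joint pawl above 0.22 rad and value of joint carousel above -0.08 rad), for 0.1 s.
2. the carousel is pushed backward while the pawl is lifted (value of joint pawl above 0.18 rad and value of joint carousel below -0.12 rad), for 0.1 s.
At the end, for the whole second after the job is handed in: The pawl is down (joint below 0.03 rad), the carousel stands still one notch back (joint between -0.66 and -0.54 rad), the orange dish's centre is within 12 mm of the lens axis, and all four dishes lie flat in their nests (value of joint pawl below 0.03 rad and value of joint carousel between -0.66 and -0.54 rad and velocity of joint carousel between -0.02 and 0.02 rad/s and horizontal distance between dish_orange_mid and lens below 0.012 m and horizontal distance between dish_orange_mid and axle between 0.092 and 0.108 m and horizontal distance between dish_under_mid and axle between 0.092 and 0.108 m and horizontal distance between dish_far_mid and axle between 0.092 and 0.108 m and horizontal distance between dish_near_mid and axle between 0.092 and 0.108 m and angle between each of dish_orange_mid, dish_under_mid, dish_far_mid, dish_near_mid's own z axis and vertical below 0.1 rad); the robot touches nothing.
It fails at once if the carousel is turned back well beyond one notch (value of joint carousel below -0.95 rad).
It fails at once if a dish is lifted off the carousel (height (world z) of any of dish_orange_mid, dish_under_mid, dish_far_mid, dish_near_mid above 0.062 m).
It fails at once if a bystander on the bench is moved (distance of any of vial, forceps, marker, reagent, tally from where it was at the start of the episode above 0.015 m).
It also fails if it takes over 54 s, if anything falls off the work surface, if the arm or the gripper's body presses on something with over 40 N, if the wrist force passes 120 N, or if a joint passes its speed limit or range.

## Robot

A 7-joint arm with a two-finger parallel gripper is mounted at the origin on the work surface. World frame = base frame: x ahead of the robot, y to its left, z up, the work surface at z = 0. Lengths are in m, angles in rad, forces in N, time in s.
With the tool pointing down it reaches from about 0.4 to 0.875 m from the base axis. Payload 19.3 kg.
Tool frame: the origin (TCP) lies midway between the tips of the shut fingers; the grasp point (between the pads) lies 19 mm behind it; z points along the fingers, y is the direction in which the jaws open and shut (so a half turn about z gives the same grasp; the last joint's range is limited). The gripper opens to 85 mm and grips with 20 to 120 N. Pads are 22 mm wide; open, the fingers measure 114 mm over their backs; the gripper's body (76 mm by 85 mm) begins 54 mm behind the grasp point. The pads swing forward as they close: fully open they stand 13 mm farther back than shut.
Start: joints at [-1.381, 0.521, -0.036, 1.599, 0.021, 1.021, -0.113], TCP at [0.161, 0.604, 0.231] pointing down, gripper open.
Joint ranges: [-2.91, 2.91], [-0.3, 2.13], [-1.5, 1.42], [0.17, 2.43], [-1.26, 4.41], [0.16, 1.93], [-2.52, 2.52]. Speed limits (rad/s): [1.89, 1.89, 2.39, 2.39, 3.01, 3.01, 3.01].

## Interface

Orientations are given as a unit quaternion [x, y, z, w].
In Python, from workcell import telemetry, imaging, order gives the robot as it stands.
- The arm moves only by the tool send_rows, never from a script. Its argument "steps" is one flat list of numbers, 5 for each row, row after row: the opening, from 0 (shut) to 1 (fully open), then the shift along the tool's x, y, z in mm, then the turn about the tool's z in degrees. In form: [fingers, tx, ty, tz, yaw, fingers, tx, ty, tz, yaw, ...]. A call has 1 to 5 rows; each row shifts and turns the commanded pose from where the row before left it, along the tool's axes as they then stand; what a row does not reach is not made up. A row lasts 1/8 s, in which the tool goes at most 62.5 mm and 10.7 degrees, less where a joint would pass 70% of its speed; a pose out of reach is approached as far as the arm can. A call with a gripper value outside its range is refused whole. The fingers move at their own pace and stop on an object; "newtons" is the grip in N (left out, the last holds). Time passes only in rows, so rows that do not move let the fingers close. It gives the time, the measured TCP pose, the force and the opening at its end, in the units of the state.
- telemetry.read_state(): the state, without advancing time (a new reading comes with each control period).
- imaging.camera(name): name is "side" or "top"; returns the picture (384x512x3 uint8, red, green, blue); there is no depth.
- imaging.camera_params(name): a dict with "fx", "fy", "cx", "cy" (pixels), "camera_from_world" (4x4, takes a point from world to camera coordinates). Camera axes: x right, y down, z forward; pixel columns grow to the right and rows downward; lengths in m; the calibration is good to about 2 mm. A picture is of the moment at which its call begins. camera_params takes no time and is no camera call.
- order.job_done(): hands the job in, once; it reports no verdict.
The state is a dict: "time_s": time; "joints": joint angles; "dq": joint speeds; "joint_torque": joint torques, N m; "eef_pos": TCP position; "orientation": TCP orientation; "ft_force": force on the tool from outside, world axes, zero at the start; "wrist_torque": the same for the moment, N m; "width": finger opening in m.
Only numpy, scipy, OpenCV 4.12 (cv2) and the standard library are available. Lean on these libraries where they do the work, as an engineer would, in place of code of your own. Each camera call takes 0.05 s, during which the arm holds its last target. There are 200 camera calls.

## Working session

There is one attempt and no reset: what is moved stays moved. The work goes in short steps, Python scripts to look and compute and a tool call to move; the robot and the scene stay as the last step left them, time stands still between calls to the robot, and variables do not carry over. Pictures are saved under pics/ and viewed, about 8 in all and at most 12, crops included, and the job is handed in when it is done.

Besides the shell and the picture viewer there is one more tool, called after "Call:" as name(argument=value, ...) on one line, values as JSON. send_rows: Moves the arm, as the interface text tells. Its arguments: {"type":"object","properties":{"steps":{"type":"array","items":{"type":"number"}},"newtons":{"type":"number"}},"required":["steps"]}

```bash
mkdir -p pics; cat > h.py <<'E'
import numpy as np, cv2
from workcell import telemetry, imaging, order
def snap(n,f):
    im=imaging.camera(n); cv2.imwrite('pics/'+f,cv2.cvtColor(im,cv2.COLOR_RGB2BGR)); return im
def ray(n,u,v):
    p=imaging.camera_params(n); T=np.linalg.inv(p['camera_from_world'])
    d=T[:3,:3]@np.array([(u-p['cx'])/p['fx'],(v-p['cy'])/p['fy'],1]); return T[:3,3],d/np.linalg.norm(d)
def plane(n,u,v,z):
    o,d=ray(n,u,v); return o+d*(z-o[2])/d[2]
def tri(a,b):
    (o,d),(p,e)=ray('side',*a),ray('top',*b)
    s=np.linalg.lstsq(np.c_[d,-e],p-o,rcond=None)[0]; x,y=o+s[0]*d,p+s[1]*e
    return (x+y)/2,np.linalg.norm(x-y)
def proj(n,P):
    p=imaging.camera_params(n); c=p['camera_from_world']@np.r_[P,1]
    return p['fx']*c[0]/c[2]+p['cx'],p['fy']*c[1]/c[2]+p['cy']
E
python3 - <<'E'
from h import *
for n in('side','top'):
    im=snap(n,n+'0.png'); p=imaging.camera_params(n); print(n,ray(n,256,192),p['fx'])
    hs=cv2.cvtColor(im,cv2.COLOR_RGB2HSV); h,s,v=cv2.split(hs)
    for nm,m in(('red',((h<5)|(h>174))&(s>150)&(v>70)),('orange',(h>6)&(h<20)&(s>150)&(v>100))):
        k,l,st,c=cv2.connectedComponentsWithStats(m.astype(np.uint8))
        print(nm,[(st[i].tolist(),c[i].round(1).tolist()) for i in range(1,k) if st[i,4]>15])
s=telemetry.read_state();print(s)
big=[cv2.resize(cv2.imread(f'pics/{n}0.png'),(800,600),interpolation=cv2.INTER_CUBIC) for n in('side','top')]
for n,b in zip(('side','top'),big): cv2.imwrite(f'pics/{n}0b.png',b)
E
```

```text
side (array([ 0.19900678, -0.72207893,  1.03255178]), array([ 0.28625622,  0.55140508, -0.78358778])) 443.8078772957973
red [([170, 18, 50, 17, 487], [196.1, 25.2]), ([267, 205, 9, 10, 63], [270.7, 209.3])]
orange [([233, 22, 9, 6, 41], [236.8, 24.3]), ([240, 28, 9, 6, 45], [244.0, 30.7]), ([247, 35, 10, 6, 50], [251.7, 37.4]), ([255, 42, 10, 6, 50], [259.8, 44.3]), ([252, 155, 17, 11, 31], [260.8, 162.1]), ([352, 259, 11, 9, 76], [357.6, 262.9])]
top (array([ 0.39104981, -0.07608546,  1.48479529]), array([ 0.08630624,  0.01940578, -0.99607964])) 409.03997226478543
red [([0, 114, 14, 57, 616], [5.4, 141.4]), ([284, 181, 7, 6, 30], [286.8, 183.3]), ([48, 327, 8, 8, 22], [51.6, 330.2]), ([30, 329, 13, 7, 26], [36.8, 332.2]), ([55, 333, 9, 9, 19], [58.4, 337.8]), ([45, 334, 10, 7, 20], [49.8, 336.8]), ([62, 338, 13, 22, 82], [67.8, 348.6]), ([47, 341, 8, 8, 18], [50.4, 344.2])]
orange [([81, 87, 12, 10, 96], [86.6, 91.5]), ([66, 88, 11, 11, 98], [71.1, 93.2]), ([51, 90, 11, 11, 98], [55.9, 95.0]), ([36, 92, 11, 11, 91], [41.0, 96.8]), ([341, 146, 13, 10, 97], [347.0, 150.8])]
{'time_s': 0.1, 'joints': array([-1.38121586,  0.52197525, -0.03631194,  1.59991237,  0.02123387,
        1.02111817, -0.11279621]), 'dq': array([-0.00025198, -0.00032474,  0.00079691,  0.00190187, -0.00021075,
       -0.00050562,  0.00039431]), 'joint_torque': array([ 3.23657150e-03, -9.28471899e+01,  1.98423743e+00, -3.70533729e+01,
        1.81976164e-02,  5.27855416e-03,  8.85252371e-05]), 'eef_pos': array([0.16051816, 0.60373585, 0.23078432]), 'orientation': array([ 1.29527074e-01,  9.91575753e-01, -5.13632957e-04, -1.26401264e-05]), 'ft_force': array([ 0.34113602, -1.07310236,  0.45869271]), 'wrist_torque': array([-0.00935052,  0.03734632,  0.02971614]), 'width': 0.08570321872045325}
```

View pics/side0b.png

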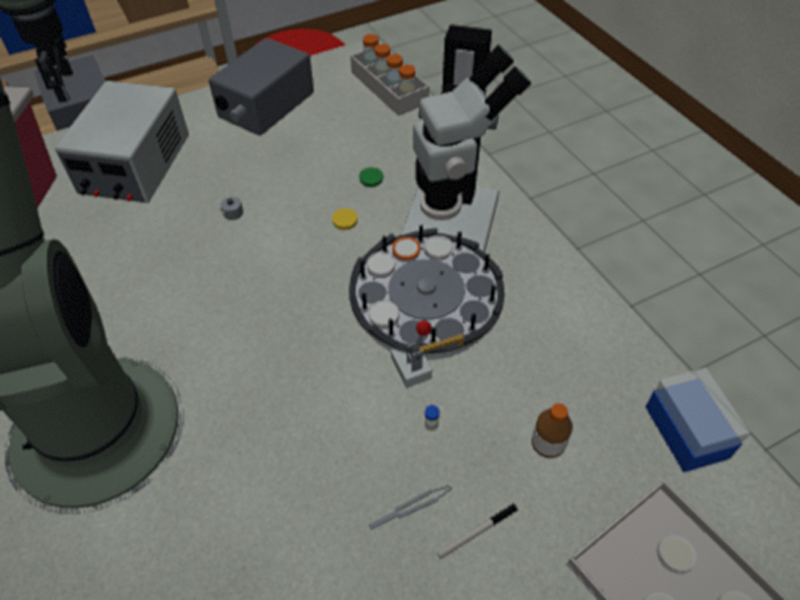

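View pics/top0b.png

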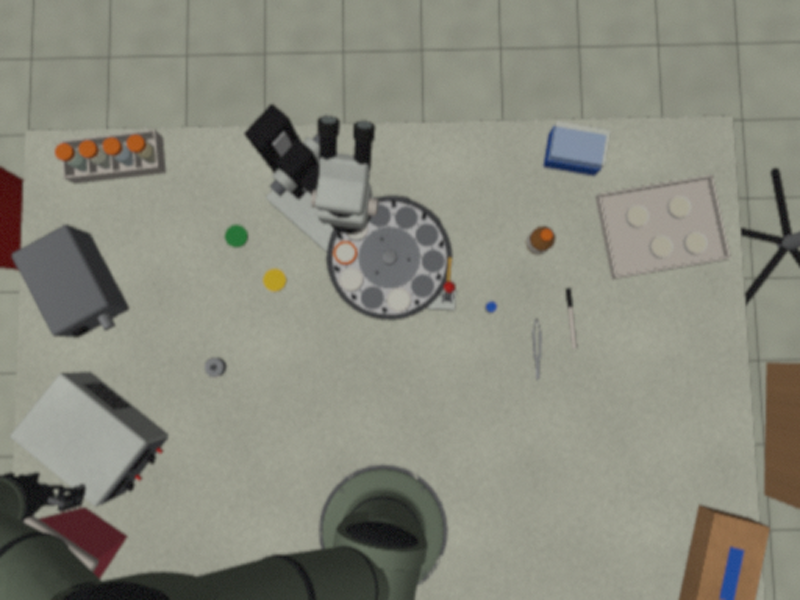

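Side view: the carousel is centred near (427,287) of the 800x600 picture, the red ball is at (424,327), and the brass arm is just right of it. Top view: the carousel is at (390,257), the ball at (449,287) and the orange dish at (345,252), beside the microscope head. Next I'll measure on crops.

```bash
cat > m.py <<'E'
from h import *
def comps(m,lo=15):
    k,l,st,c=cv2.connectedComponentsWithStats(m.astype(np.uint8)); return [(st[i].tolist(),c[i]) for i in range(1,k) if st[i,4]>=lo]
def rgb(n): return cv2.cvtColor(cv2.imread(n),cv2.COLOR_BGR2RGB)
E
python3 - <<'E'
from m import *
t=rgb('pics/top0.png'); s=rgb('pics/side0.png')
b,r=tri((270.7,209.3),(286.8,183.3)); print('ball',b,r)
# carousel outline: dark ring in top, fit ellipse of outermost dark pixels
g=cv2.cvtColor(t,cv2.COLOR_RGB2GRAY); m=(g<85).astype(np.uint8); 
# rim: radial search for the outer edge (bright->dark from outside)
for n,im,c0,R in(('top',t,(249.6,164.5),(30,50)),('side',s,(273,184),(30,62))):
    g=cv2.cvtColor(im,cv2.COLOR_RGB2GRAY).astype(np.float32); P=[]
    for a in np.radians(np.arange(0,360,4)):
        rr=np.arange(R[1],R[0],-.25); u=(c0[0]+rr*np.cos(a)).astype(np.float32); v=(c0[1]+rr*np.sin(a)).astype(np.float32)
        q=cv2.remap(g,u[None],v[None],cv2.INTER_LINEAR)[0]; i=np.where(q<95)[0]
        if len(i) and i[0]>0: P.append(plane(n,u[i[0]],v[i[0]],.050)[:2])
    P=np.array(P)
    for _ in range(6):
        A=np.c_[2*P,np.ones(len(P))]; x=np.linalg.lstsq(A,(P**2).sum(1),rcond=None)[0]; rad=np.sqrt(x[2]+x[:2]@x[:2])
        e=np.abs(np.linalg.norm(P-x[:2],axis=1)-rad); P=P[e<max(2*np.median(e),.002)]
    print(n,'centre',x[:2],rad,len(P))
hs=cv2.cvtColor(t,cv2.COLOR_RGB2HSV);
m=(hs[...,0]>4)&(hs[...,0]<22)&(hs[...,1]>70); print('orange top',[(a,c.round(1),plane('top',*c,.052)) for a,c in comps(m[130:200,200:300])])
for n,im,(x,y,w,h) in(('top',t,(190,105,120,105)),('side',s,(210,130,130,120))):
    cv2.imwrite(f'pics/{n}1.png',cv2.resize(cv2.cvtColor(im[y:y+h,x:x+w],cv2.COLOR_RGB2BGR),None,fx=5,fy=5,interpolation=cv2.INTER_CUBIC))
# pixel positions of bystanders
m=(hs[...,0]>105)&(hs[...,0]<130)&(hs[...,1]>120); print('blue',[(a,plane('top',*c,.045).round(3)) for a,c in comps(m)])
E
```

```text
ball [ 0.53566553 -0.15282331  0.12901887] 0.0001816972256983817
top centre [ 0.61487164 -0.02395702] 0.14031611829312263 66
side centre [ 0.61236538 -0.02876943] 0.14341477883449796 37
orange top [([12, 24, 17, 16, 83], array([20.3, 31.3]), array([1.12418407, 0.80624636, 0.052     ])), ([85, 34, 6, 18, 54], array([86.9, 42.9]), array([1.07419971, 0.55976834, 0.052     ]))]
blue [([349, 85, 34, 26, 160], array([ 0.825, -0.438,  0.045])), ([311, 194, 6, 5, 24], array([ 0.498, -0.252,  0.045])), ([461, 351, 14, 33, 271], array([-0.094, -0.754,  0.045]))]
```

View pics/top1.png

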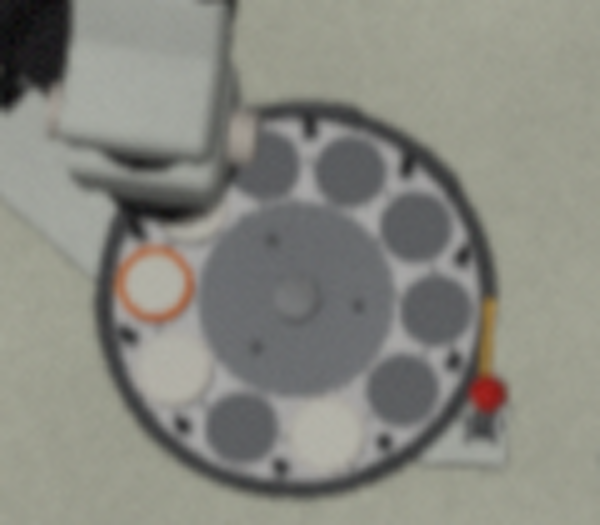

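View pics/side1.png

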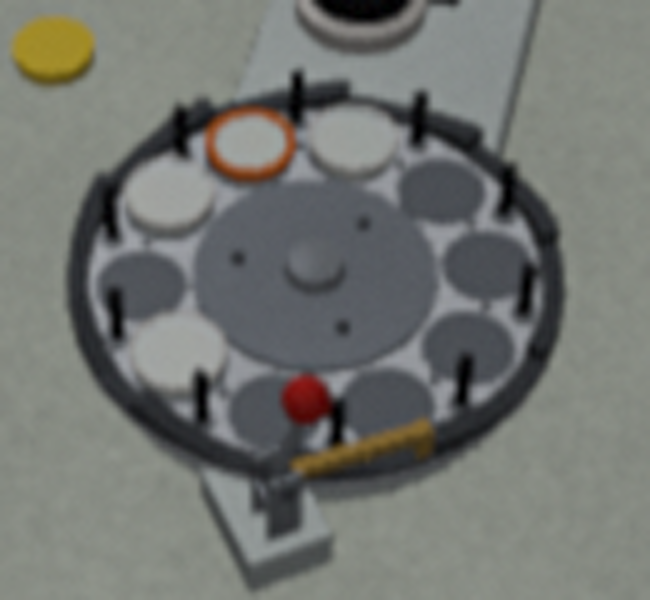

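Top crop: orange dish at (155,284), brass arm running from (487,380) to (490,298), ball at (488,393). Side crop: all ten posts are visible, and the arm ends at about (428,437). Next I'll fit the nests for the centre and angle.

```bash
cat > fit.py <<'E'
from m import *
from scipy.optimize import least_squares
def full(n,p,o): return (p[0]+.5)/5-.5+o[0],(p[1]+.5)/5-.5+o[1]
def nestfit(pts):
    P=np.array(pts)
    def f(x):
        d=P-x[:2]; a=np.arctan2(d[:,1],d[:,0])-x[2]; a=(a+np.pi/10)%(np.pi/5)-np.pi/10
        return np.r_[np.hypot(*d.T)-.1,.1*a]
    best=min((least_squares(f,[.613,-.026,a0]) for a0 in np.arange(0,.63,.1)),key=lambda r:r.cost)
    return best.x,np.sqrt(2*best.cost/len(P))
E
python3 - <<'E'
from fit import *
T=lambda p,z:plane('top',*full('top',p,(190,105)),z); S=lambda p,z:plane('side',*full('side',p,(210,130)),z)
tp=[T(p,.042)[:2] for p in[(265,165),(350,172),(415,227),(435,310),(402,390),(241,428)]]+[T(p,.054)[:2] for p in[(155,284),(175,367),(325,432)]]
sp=[S(p,.042)[:2] for p in[(441,190),(486,265),(470,346),(143,284)]]+[S(p,.054)[:2] for p in[(251,144),(351,138),(169,200),(180,350)]]
for n,q in(('top',tp),('side',sp),('both',tp+sp)):
    x,e=nestfit(q); print(n,x.round(4),'ang mod36',np.degrees(x[2])%36,e)
x=nestfit(tp+sp)[0]
for n,o in(('top',tp[6]),('side',sp[4])):
    d=o-x[:2]; print('orange',n,o,np.degrees(np.arctan2(d[1],d[0])),np.hypot(*d))
b=np.array([.5357,-.1528])
for n,e in(('top',T((490,298),.058)),('side',S((430,437),.055)),('topmid',T((488,360),.068))): d=e[:2]-b; print('arm end',n,e,np.degrees(np.arctan2(d[1],d[0])),np.hypot(*d))
# posts: side tops z=.085
for p in[(201,375),(337,403),(465,358),(115,290)]: 
    P=S(p,.085); d=P[:2]-x[:2]; print('post',P.round(4),np.degrees(np.arctan2(d[1],d[0])),np.hypot(*d))
for p in[(280,467),(384,441),(182,426)]:
    P=T(p,.075); d=P[:2]-x[:2]; print('postT',P.round(4),np.degrees(np.arctan2(d[1],d[0])),np.hypot(*d))
# microscope lens/column hints: light base plate
E
```

```text
top [ 0.6156 -0.0239  0.2082] ang mod36 11.926875647339948 0.0008815259197408045
side [ 0.6158 -0.0241  0.2191] ang mod36 12.552658627379694 0.0020418173629820555
both [ 0.6156 -0.0239  0.213 ] ang mod36 12.206257512528449 0.001633382150341708
orange top [0.62616477 0.07511329] 83.9326453080201 0.09958509106159572
orange side [0.62647533 0.07463633] 83.72504082257909 0.09914428117615559
arm end top [ 0.61069851 -0.16129285  0.058     ] -6.4606689791060665 0.07547784814192927
arm end side [ 0.60986424 -0.15998592  0.055     ] -5.534228354579807 0.07451155843499566
arm end topmid [ 0.56554049 -0.15821601  0.068     ] -10.287119359966345 0.03032800134148522
post [ 0.5106 -0.0854  0.085 ] -149.66497999170247 0.12173701809305146
post [ 0.5654 -0.1355  0.085 ] -114.25269622328774 0.1223682385977823
post [ 0.6404 -0.1417  0.085 ] -78.14472503785657 0.12038910727040784
post [ 0.4956 -0.0113  0.085 ] 174.01548081380253 0.12066556159223968
postT [ 0.4931 -0.0123  0.075 ] 174.58753469011182 0.1230857137673009
postT [ 0.5097 -0.0845  0.075 ] -150.21644675640246 0.12204385015046536
postT [0.5229 0.0552 0.075 ] 139.54351596335363 0.12187602097863089
```

```bash
cat > go.py <<'E'
import sys; from h import *
from scipy.spatial.transform import Rotation as R
AX=np.array([.6156,-.0239])
def to(P,head=None):
    s=telemetry.read_state(); r=R.from_quat(s['orientation']); M=r.as_matrix(); h=np.degrees(np.arctan2(M[1,0],M[0,0]))
    print('t',round(s['time_s'],2),'tcp',s['eef_pos'].round(4),'head',h.round(2),'F',s['ft_force'].round(2),'w',s['width'].round(3))
    if P is not None: print('tool shift mm',(M.T@(np.array(P)-s['eef_pos'])*1000).round(1),'yaw',None if head is None else round((h-head+180)%360-180,2))
if __name__=='__main__':
    a=[float(v) for v in sys.argv[1:]]; to(a[:3],a[3] if len(a)>3 else None)
E
python3 -c "
from h import *
print(proj('top',[.2,.6,.1]))"
```

```text
(np.float64(63.55852127386768), np.float64(288.49904853740986))
```

Call:
send_rows(steps=[0, 0, 0, -40, 0, 0, 0, 0, -50, -8.9, 0, -20, -28, -10, 0, 0, -27.6, -39.6, 0, 0, 0, -27.6, -39.6, 0, 0], newtons=40)

```text
time_s: 0.72
eef_pos: [0.2247, 0.4881, 0.3311]
orientation: [0.052, 0.999, -0.0, -0.0]
ft_force: [0.7, 0.3, -0.2]
width: -0.0001
```

Call:
send_rows(steps=[0, -27.6, -39.6, 0, 0, 0, -27.6, -39.6, 0, 0, 0, -27.6, -39.6, 0, 0, 0, -27.6, -39.6, 0, 0, 0, -27.6, -39.6, 0, 0])

```text
time_s: 1.35
eef_pos: [0.3413, 0.2767, 0.3313]
orientation: [0.052, 0.999, 0.0, -0.0]
ft_force: [0.6, 0.4, 0.3]
width: 0.0006
```

Call:
send_rows(steps=[0, -27.6, -39.6, 0, 0, 0, -27.6, -39.6, 0, 0, 0, -27.6, -39.6, 0, 0, 0, -27.6, -39.6, 0, 0, 0, -27.6, -39.6, 0, 0])

```text
time_s: 1.98
eef_pos: [0.4578, 0.0654, 0.3313]
orientation: [0.052, 0.999, 0.0, -0.0]
ft_force: [1.0, 0.4, 0.3]
width: 0.0001
```

```bash
python3 go.py .5795 -.1574 .20 174
```

```text
Traceback (most recent call last):
  File "go.py", line 9, in <module>
    a=[float(v) for v in sys.argv[1:]]; to(a[:3],a[3] if len(a)>3 else None)
                                        ~~^^^^^^^^^^^^^^^^^^^^^^^^^^^^^^^^^^
  File "go.py", line 6, in to
    print('t',round(s['time_s'],2),'tcp',s['eef_pos'].round(4),'head',h.round(2),'F',s['ft_force'].round(2),'w',s['width'].round(3))
                                                                                                                ^^^^^^^^^^^^^^^^
AttributeError: 'float' object has no attribute 'round'
```

Call:
send_rows(steps=[0, -28.8, -41.8, 0, 0, 0, -28.8, -41.8, 0, 0, 0, -28.8, -41.8, 0, 0, 0, -28.8, -41.8, 0, 0, 0, -28.8, -41.8, 0, 0])

```text
time_s: 2.6
eef_pos: [0.5793, -0.1573, 0.331]
orientation: [0.052, 0.999, 0.0, -0.0]
ft_force: [0.0, 0.8, 0.4]
width: 0.0002
```

Call:
send_rows(steps=[0, 0, 0, 60, 0, 0, 0, 0, 60, 0, 0, 0, 0, 20, 0])

```text
time_s: 2.98
eef_pos: [0.577, -0.1555, 0.1876]
orientation: [0.052, 0.999, 0.0, -0.003]
ft_force: [0.1, 0.4, 1.1]
width: 0.0001
```

```bash
sed -i "s/s\['width'\].round(3)/round(s['width'],3)/" go.py; python3 go.py .5795 -.1574 .118 174; python3 - <<'E'
from h import *
a=snap('side','side2.png')[110:250,200:340]; b=snap('top','top2.png')[100:220,200:340]
o=np.vstack([a,b]); o=np.hstack([a,cv2.copyMakeBorder(b,0,20,0,0,0)])
cv2.imwrite('pics/c2.png',cv2.resize(cv2.cvtColor(o,cv2.COLOR_RGB2BGR),(800,400),interpolation=cv2.INTER_CUBIC))
E
```

```text
t 2.98 tcp [ 0.577  -0.1555  0.1876] head 174.0 F [0.06 0.45 1.09] w 0.0
tool shift mm [-3.  -1.6 69.6] yaw 0.0
```

View pics/c2.png

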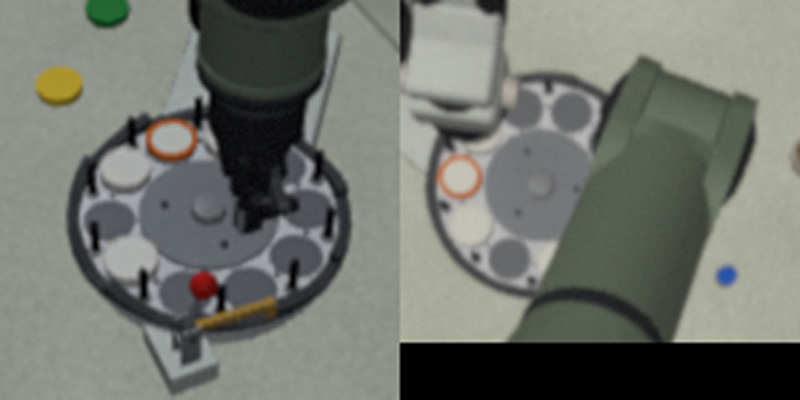

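Call:
send_rows(steps=[0, -3, -1.6, 35, 0, 0, 0, 0, 35, 0, 0, 0, 0, 0, 0, 0, 12, 0, 0, 0, 0, 10, 0, 0, 0])

```text
time_s: 3.7
eef_pos: [0.5594, -0.1557, 0.1229]
orientation: [0.052, 0.999, -0.0, 0.001]
ft_force: [0.8, -0.5, 0.2]
width: -0.0001
```

Call:
send_rows(steps=[0, 8, 0, 0, 0, 0, 8, 0, 0, 0, 0, 8, 0, 0, 0, 0, 8, 0, 0, 0, 0, 0, 0, 0, 0])

```text
time_s: 4.32
eef_pos: [0.5273, -0.1522, 0.1213]
orientation: [0.052, 0.999, 0.0, -0.0]
ft_force: [0.2, 0.1, 0.2]
width: 0.0001
```

```bash
cat > ball.py <<'E'
from m import *
def ball(tag):
    im=snap('side',tag); hs=cv2.cvtColor(im,cv2.COLOR_RGB2HSV); m=((hs[...,0]<5)|(hs[...,0]>174))&(hs[...,1]>140)&(hs[...,2]>60); m[:150]=0
    for a,c in comps(m,8): print('ball px',a,c.round(1))
    d=np.array([.9945,-.1045]); b0=np.array([.5357,-.1528])
    for th in(0,.2,.4,.6,.75):
        f=np.radians(15)-th; P=np.r_[b0+d*(.060*np.sin(f)-.0155),.072+.060*np.cos(f)]; print(th,np.round(proj('side',P),1))
E
python3 -c "
from ball import *; ball('s3.png')"; python3 go.py .5795 -.1574 .118 174
```

```text
ball px [252, 211, 9, 10, 72] [256.1 215.6]
0 [270.7 209.1]
0.2 [266.4 210. ]
0.4 [261.9 211.6]
0.6 [257.6 213.7]
0.75 [254.6 215.5]
t 4.38 tcp [ 0.5278 -0.1522  0.1213] head 174.02 F [-0.21  0.09  0.42] w 0.0
tool shift mm [-51.9   0.2   3.3] yaw 0.02
```

Call:
send_rows(steps=[0, -8, 0, -8, 0, 0, 0, 0, -37, 0, 0, 16.5, 33.8, 0, 0, 0, 16.5, 33.8, 0, 0, 0, 16.5, 33.8, 0, 0])

```text
time_s: 5.0
eef_pos: [0.4977, -0.046, 0.1669]
orientation: [0.052, 0.999, 0.0, 0.0]
ft_force: [0.3, 0.9, 0.2]
width: -0.0
```

Call:
send_rows(steps=[0, 0, 0, 20, -8.5, 0, 0, 0, 20, -8.5, 0, 0, 0, 0, 0])

```text
time_s: 5.38
eef_pos: [0.4973, -0.0471, 0.1259]
orientation: [-0.096, 0.995, 0.0, -0.001]
ft_force: [-0.6, 0.2, 0.3]
width: 0.0
```

```bash
python3 go.py .4968 -.047 .066 191; python3 -c "
from ball import *; ball('s4.png')
im=cv2.imread('pics/s4.png')[130:250,210:340]; cv2.imwrite('pics/s4c.png',cv2.resize(im,None,fx=5,fy=5,interpolation=cv2.INTER_CUBIC))"
```

```text
t 5.38 tcp [ 0.4973 -0.0471  0.1259] head -169.04 F [-0.64  0.24  0.35] w 0.0
tool shift mm [ 0.4  0.2 59.9] yaw -0.04
ball px [250, 212, 10, 10, 77] [254.6 216.5]
0 [270.7 209.1]
0.2 [266.4 210. ]
0.4 [261.9 211.6]
0.6 [257.6 213.7]
0.75 [254.6 215.5]
```

View pics/s4c.png

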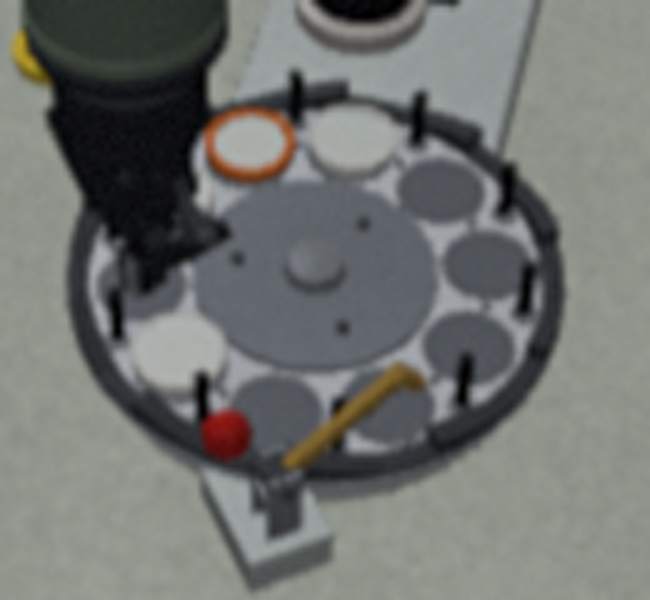

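The pawl is up: ball at (226,434) in the crop, arm raised clear of the rim. Next I'll descend beside the near post and push along an arc.

Call:
send_rows(steps=[0, 0, 0, 30, 0, 0, 0, 0, 29, 0, 0, 0, 0, 0, 0, 0, -0.3, 8.4, 0, 4, 0, -0.3, 8.4, 0, 4])

```text
time_s: 6.05
eef_pos: [0.4961, -0.0305, 0.0691]
orientation: [-0.024, 1.0, 0.0, 0.001]
ft_force: [-0.4, -5.5, -0.2]
width: -0.0003
```

Call:
send_rows(steps=[0, -0.3, 8.4, 0, 4, 0, -0.3, 8.4, 0, 4, 0, -0.3, 8.4, 0, 4, 0, -0.3, 8.4, 0, 4, 0, -0.3, 8.4, 0, 4])

```text
time_s: 6.68
eef_pos: [0.5015, 0.0114, 0.0693]
orientation: [0.15, 0.989, 0.0, 0.001]
ft_force: [-0.1, -2.3, -1.3]
width: 0.0002
```

Call:
send_rows(steps=[0, -0.3, 8.4, 0, 4, 0, 0, 0, 0, 0])

```text
time_s: 6.92
eef_pos: [0.504, 0.0198, 0.0688]
orientation: [0.182, 0.983, 0.001, 0.001]
ft_force: [0.3, 0.3, 0.3]
width: 0.0001
```

```bash
cat > or.py <<'E'
from go import *; from m import comps
def orange(tag):
    for n in('side','top'):
        im=snap(n,n[0]+tag); hs=cv2.cvtColor(im,cv2.COLOR_RGB2HSV); m=(hs[...,0]>4)&(hs[...,0]<19)&(hs[...,1]>90); m[:,:190]=0;m[:,300:]=0;m[:120]=0;m[215:]=0
        for a,c in comps(m,6): 
            P=plane(n,*c,.054); d=P[:2]-AX; print(n,a,c.round(1),P.round(4),'phi',np.degrees(np.arctan2(d[1],d[0])).round(1),'r',np.hypot(*d).round(4))
E
python3 -c "
from or_ import *" 2>/dev/null; mv or.py ora.py; python3 -c "
from ora import *; orange('5.png'); s=telemetry.read_state()['eef_pos'][:2]-AX; print('tcp phi',np.degrees(np.arctan2(s[1],s[0])),np.hypot(*s)); to(None)
im=cv2.imread('pics/s5.png')[130:250,210:340]; cv2.imwrite('pics/s5c.png',cv2.resize(im,None,fx=5,fy=5,interpolation=cv2.INTER_CUBIC))"
```

```text
side [266, 150, 18, 15, 103] [274.2 156.9] [0.6673 0.0595 0.054 ] phi 58.2 r 0.0981
top [218, 148, 15, 9, 32] [224.8 153.1] [0.6555 0.0598 0.054 ] phi 64.5 r 0.0927
tcp phi 159.03213116003485 0.12006839068474355
t 7.03 tcp [0.5035 0.0191 0.0683] head 159.07 F [-0.1   0.57 -0.16] w -0.0
```

View pics/s5c.png

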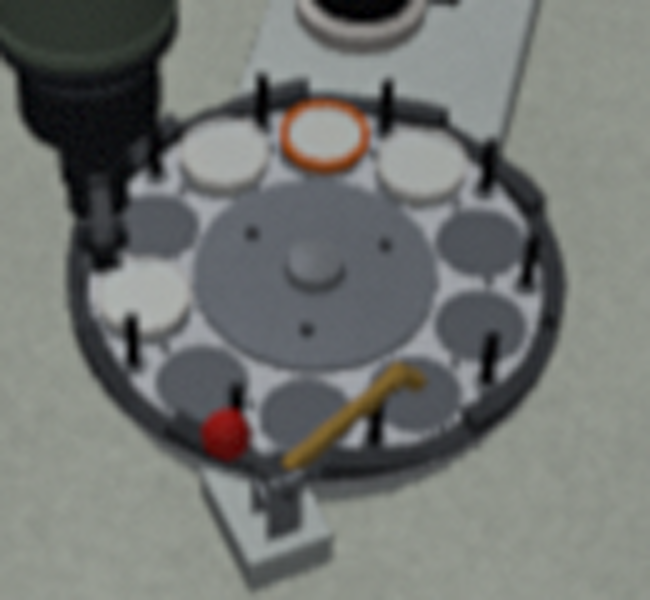

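Side crop: the orange dish is at (325,136), about 58.5 deg, the pawl is still up, and the finger is pushing the post. About 10 deg remain.

Call:
send_rows(steps=[0, -0.3, 8.4, 0, 4, 0, -0.2, 6.3, 0, 3, 0, -0.1, 4.2, 0, 2, 0, 0, 2.1, 0, 1, 0, 0, 0, 0, 0])

```text
time_s: 7.65
eef_pos: [0.5123, 0.0379, 0.0674]
orientation: [0.267, 0.964, 0.0, 0.0]
ft_force: [-0.3, 0.0, -0.3]
width: 0.0001
```

```bash
python3 -c "
from ora import *; from fit import nestfit; orange('6.png'); s=telemetry.read_state()['eef_pos'][:2]-AX; print('tcp phi',np.degrees(np.arctan2(s[1],s[0])),np.hypot(*s)); to(None)
im=cv2.imread('pics/s6.png')[130:250,210:340]; cv2.imwrite('pics/s6c.png',cv2.resize(im,None,fx=5,fy=5,interpolation=cv2.INTER_CUBIC))"
```

```text
side [271, 150, 18, 15, 98] [279.3 157.2] [0.6802 0.0512 0.054 ] phi 49.3 r 0.0991
top [221, 146, 14, 8, 32] [227.9 150.5] [0.6647 0.0488 0.054 ] phi 56.0 r 0.0877
tcp phi 149.18849694426822 0.12042143908268944
t 7.75 tcp [0.5122 0.0378 0.0673] head 149.04 F [-0.39  0.19  0.88] w -0.0
```

View pics/s6c.png

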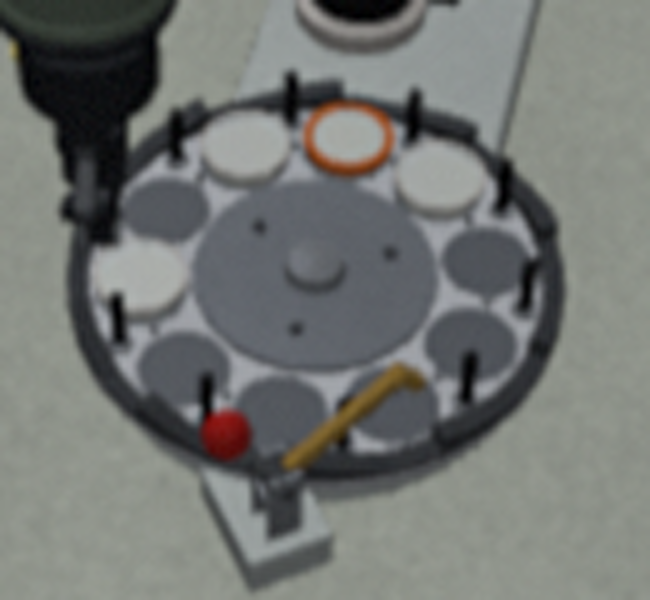

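Call:
send_rows(steps=[0, 0, 2.1, 0, 1, 0, 0, 0, 0, 0, 0, 0, -8, 0, 0, 0, 0, 0, -50, 0, 0, 0, 0, -50, 0])

```text
time_s: 8.38
eef_pos: [0.5084, 0.0321, 0.1683]
orientation: [0.276, 0.961, -0.0, -0.001]
ft_force: [0.7, 0.4, 0.6]
width: 0.0001
```

Call:
send_rows(steps=[0, 0, 0, 0, -8.6, 0, 0, 0, 0, -8.6, 0, 0, 0, 0, -8.8])

```text
time_s: 8.75
eef_pos: [0.5088, 0.0325, 0.1674]
orientation: [0.05, 0.999, 0.0, 0.0]
ft_force: [0.6, -0.1, 0.6]
width: 0.0001
```

```bash
python3 go.py .4534 -.1441 .168 174
```

```text
t 8.75 tcp [0.5088 0.0325 0.1674] head 174.3 F [ 0.62 -0.05  0.63] w 0.0
tool shift mm [  37.6 -181.3   -0.6] yaw 0.3
```

Call:
send_rows(steps=[0, 20, -20, 0, 0.3, 0, 17.6, -50, 0, 0, 0, 0, -55, 0, 0, 0, 0, -56, 0, 0, 0, 0, 0, 0, 0])

```text
time_s: 9.38
eef_pos: [0.4505, -0.1474, 0.1675]
orientation: [0.058, 0.998, -0.001, 0.0]
ft_force: [0.0, 1.2, -0.7]
width: -0.0002
```

Call:
send_rows(steps=[0, 0, 0, 30, 0, 0, 0, 0, 22, 0, 0, 0, 0, 0, 0, 0, -9, 0, 0, 0])

```text
time_s: 9.88
eef_pos: [0.4612, -0.1439, 0.1161]
orientation: [0.055, 0.998, 0.0, 0.0]
ft_force: [0.8, -0.1, 0.1]
width: 0.0001
```

```bash
python3 go.py .4534 -.1441 .115 174;python3 -c "
from ball import *; ball('s7.png')"
```

```text
t 9.88 tcp [ 0.4612 -0.1439  0.1161] head 173.71 F [ 0.82 -0.05  0.15] w 0.0
tool shift mm [ 7.7 -1.   1.1] yaw -0.29
ball px [252, 212, 8, 10, 47] [256.1 216.7]
0 [270.7 209.1]
0.2 [266.4 210. ]
0.4 [261.9 211.6]
0.6 [257.6 213.7]
0.75 [254.6 215.5]
```

Call:
send_rows(steps=[0, -8, 0, 0, 0, 0, -8, 0, 0, 0, 0, -8, 0, 0, 0, 0, -8, 0, 0, 0, 0, 0, 0, 0, 0])

```text
time_s: 10.55
eef_pos: [0.4933, -0.1475, 0.1152]
orientation: [0.055, 0.999, -0.0, 0.0]
ft_force: [0.1, 0.3, 0.2]
width: -0.0003
```

```bash
python3 -c "
from ball import *; ball('s8.png')"
```

```text
ball px [264, 207, 7, 8, 28] [268.  209.5]
0 [270.7 209.1]
0.2 [266.4 210. ]
0.4 [261.9 211.6]
0.6 [257.6 213.7]
0.75 [254.6 215.5]
```

Call:
send_rows(steps=[0, 25, 0, 0, 0, 0, 0, 0, -55, 0, 0, 0, 20, -55, 0, 0, 0, 50, -50, 0, 0, 0, 50, 0, 0])

```text
time_s: 11.22
eef_pos: [0.4814, -0.0304, 0.2724]
orientation: [0.056, 0.998, 0.001, 0.003]
ft_force: [0.6, -0.0, -1.4]
width: -0.0
```

Call:
send_rows(steps=[0, 0, 50, 0, 0, 0, 0, 50, 0, 0, 0, 0, 50, 0, 0, 0, 0, 50, 0, 0, 0, 0, 0, 0, 0])

```text
time_s: 11.85
eef_pos: [0.5017, 0.1712, 0.269]
orientation: [0.052, 0.999, 0.0, -0.0]
ft_force: [-0.2, -1.2, -0.3]
width: -0.0001
```

```bash
python3 -c "
from ora import *; from ball import ball; orange('9.png'); ball('s9b.png'); to(None)
im=cv2.imread('pics/s9.png')[130:250,210:340]; cv2.imwrite('pics/s9c.png',cv2.resize(im,None,fx=5,fy=5,interpolation=cv2.INTER_CUBIC))"
```

```text
side [271, 150, 18, 15, 102] [279.6 157.3] [0.6808 0.0503 0.054 ] phi 48.7 r 0.0988
top [222, 145, 13, 9, 32] [228.8 150.2] [0.6659 0.0457 0.054 ] phi 54.1 r 0.0858
top [285, 179, 4, 2, 6] [286.5 179.5] [ 0.557  -0.1563  0.054 ] phi -113.9 r 0.1448
ball px [267, 205, 9, 10, 68] [270.7 209.6]
0 [270.7 209.1]
0.2 [266.4 210. ]
0.4 [261.9 211.6]
0.6 [257.6 213.7]
0.75 [254.6 215.5]
t 12.0 tcp [0.5021 0.1667 0.2694] head 173.66 F [ 0.51 -0.23  0.47] w -0.0
```

View pics/s9c.png

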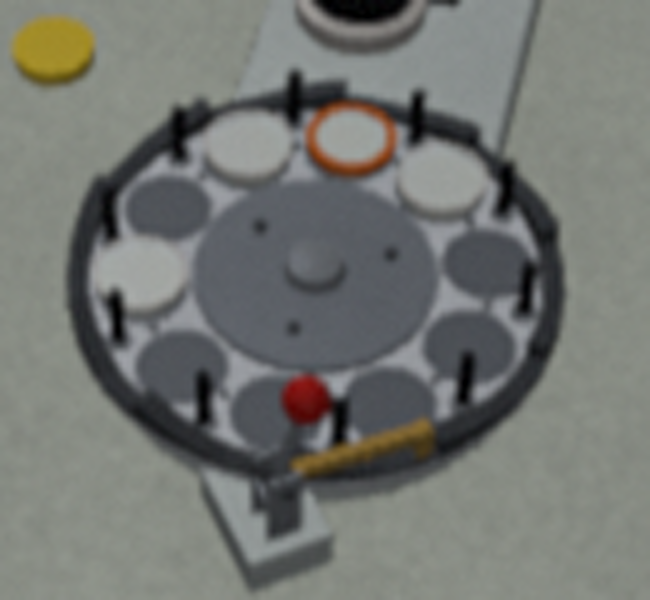

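The pawl is seated again: the ball is at the same pixel as at the start, and the orange dish is at 48.7 deg, where I expected it. My heading estimate is only good to about 1-2 deg, so I'll nudge the post gently back against the pawl. That makes the stop confirm the angle.

```bash
python3 go.py .508 .0315 .168 148
```

```text
t 12.0 tcp [0.5021 0.1667 0.2694] head 173.66 F [ 0.51 -0.23  0.47] w -0.0
tool shift mm [ -20.8 -133.6  101.5] yaw 25.66
```

Call:
send_rows(steps=[0, -7, -45, 0, 0, 0, -7, -45, 30, 0, 0, -7, -44, 40, 0, 0, 0, 0, 31, 8.6, 0, 0, 0, 0, 8.6])

```text
time_s: 12.62
eef_pos: [0.5072, 0.0298, 0.1669]
orientation: [0.208, 0.978, -0.001, -0.001]
ft_force: [-0.5, -0.3, 0.9]
width: 0.0001
```

Call:
send_rows(steps=[0, 0, 0, 0, 8.5, 0, 0, 0, 0, 0])

```text
time_s: 12.88
eef_pos: [0.5083, 0.0311, 0.1686]
orientation: [0.276, 0.961, -0.0, 0.0]
ft_force: [-0.0, 0.4, 0.3]
width: 0.0002
```

```bash
python3 go.py .508 .0315 .068 148
```

```text
t 12.88 tcp [0.5083 0.0311 0.1686] head 147.97 F [-0.03  0.44  0.25] w 0.0
tool shift mm [  0.4   0.2 100.6] yaw -0.03
```

Call:
send_rows(steps=[0, 0, 0, 50, 0, 0, 0, 0, 50, 0, 0, 0, 3, 0, 0, 0, 0, 3, 0, 0, 0, 0, 1.5, 0, 0])

```text
time_s: 13.5
eef_pos: [0.5136, 0.0388, 0.0703]
orientation: [0.275, 0.961, 0.001, 0.001]
ft_force: [-0.3, 0.6, -0.4]
width: -0.0001
```

Call:
send_rows(steps=[0, 0, 1, 0, 0, 0, 0, 0, 0, 0])

```text
time_s: 13.75
eef_pos: [0.5133, 0.0395, 0.0691]
orientation: [0.275, 0.961, 0.0, 0.0]
ft_force: [0.2, -0.4, 0.8]
width: 0.0002
```

Call:
send_rows(steps=[0, 0, 1, 0, 0, 0, 0, 0, 0, 0])

```text
time_s: 14.0
eef_pos: [0.5136, 0.0401, 0.0685]
orientation: [0.276, 0.961, -0.0, 0.0]
ft_force: [0.3, -0.4, 0.5]
width: -0.0001
```

Call:
send_rows(steps=[0, 0, 1, 0, 0, 0, 0, 0, 0, 0])

```text
time_s: 14.25
eef_pos: [0.5141, 0.041, 0.0685]
orientation: [0.276, 0.961, -0.0, -0.0]
ft_force: [0.5, -0.8, 1.4]
width: 0.0001
```

Just touching now, so I'll keep going in small steps.

Call:
send_rows(steps=[0, 0, 1, 0, 0, 0, 0, 0.7, 0, 0])

```text
time_s: 14.5
eef_pos: [0.515, 0.0424, 0.0685]
orientation: [0.276, 0.961, -0.0, 0.0]
ft_force: [-0.8, -0.9, 0.3]
width: 0.0003
```

Call:
send_rows(steps=[0, 0, 1, 0, 0])

```text
time_s: 14.62
eef_pos: [0.5154, 0.043, 0.0685]
orientation: [0.276, 0.961, -0.0, -0.0]
ft_force: [-1.3, -6.6, 1.6]
width: -0.0003
```

Call:
send_rows(steps=[0, 0, 1, 0, 0])

```text
time_s: 14.75
eef_pos: [0.5156, 0.0433, 0.0684]
orientation: [0.276, 0.961, -0.001, -0.0]
ft_force: [-4.2, -10.4, 1.5]
width: -0.0005
```

The force climbs to 11 N about 4 mm (2 deg) past the earlier pose, so the tooth rests on the pawl, as predicted. Next I'll back off and check.

Call:
send_rows(steps=[0, 0, -3, 0, 0, 0, 0, -7, 0, 0, 0, 0, 0, -50, 0, 0, 0, 0, -55, 0, 0, 0, 0, -50, 0])

```text
time_s: 15.38
eef_pos: [0.5104, 0.0354, 0.2253]
orientation: [0.276, 0.961, 0.0, 0.0]
ft_force: [0.2, 1.0, 0.7]
width: 0.0
```

Call:
send_rows(steps=[0, 0, 50, -10, 0, 0, 0, 50, 0, 0, 0, 0, 40, 0, 0, 0, 0, 0, 0, 0, 0, 0, 0, 0, 0])

```text
time_s: 16.0
eef_pos: [0.5846, 0.1536, 0.2333]
orientation: [0.276, 0.961, -0.0, -0.0]
ft_force: [-0.2, -1.2, 0.4]
width: -0.0002
```

```bash
python3 -c "
from ora import *; from ball import ball; orange('10.png'); ball('s10b.png'); to(None)
im=cv2.imread('pics/s10.png')[120:290,200:380]; cv2.imwrite('pics/s10c.png',cv2.resize(im,None,fx=3.5,fy=3.5,interpolation=cv2.INTER_CUBIC))"
```

```text
side [272, 150, 18, 16, 103] [280.6 157.6] [0.6828 0.0481 0.054 ] phi 47.0 r 0.0985
top [223, 145, 13, 8, 29] [229.4 149.7] [0.6675 0.0433 0.054 ] phi 52.3 r 0.0849
top [285, 179, 4, 2, 6] [286.5 179.5] [ 0.557  -0.1563  0.054 ] phi -113.9 r 0.1448
ball px [267, 205, 9, 10, 67] [270.7 209.5]
0 [270.7 209.1]
0.2 [266.4 210. ]
0.4 [261.9 211.6]
0.6 [257.6 213.7]
0.75 [254.6 215.5]
t 16.15 tcp [0.5847 0.1535 0.2337] head 147.94 F [ 0.29 -0.53  0.74] w 0.0
```

View pics/s10c.png

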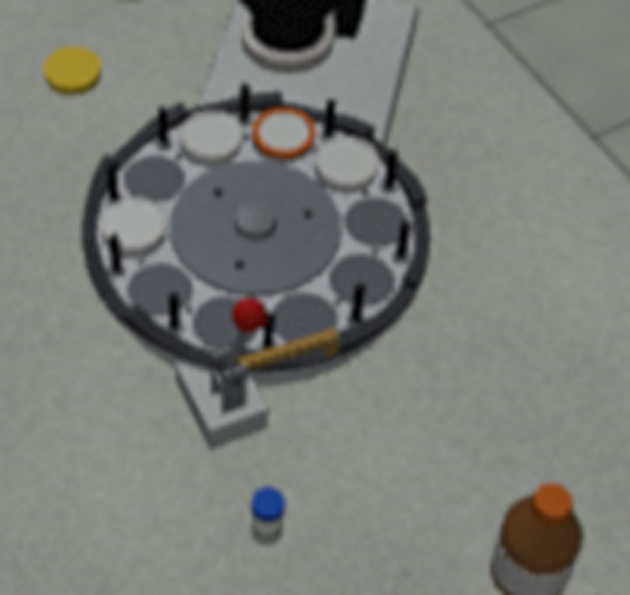

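```bash
python3 -c "
from workcell import order; print(order.job_done())"
```

```text
the job is handed in; nothing more can be done
None
```

I handed the job in at about 16 s of the 54 s allowed. The pawl is down again and the orange dish is back under the lens, by my measurements; the hand-in returned no verdict.

**What I did:** I tipped the pawl up with the shut fingertips and pushed the carousel back one notch by its near post. Then I tipped the pawl down and nudged the carousel gently back against it. That nudge met a firm stop at 11 N, about 2 deg further on, where I expected the tooth to meet the pawl.

**Last checks:**
- **Pawl:** the red ball is within half a pixel of where it was at the start, so the pawl is down.
- **Orange dish:** it measures 47.0 deg around the axle in the side view, against an expected 46 to 47 deg. The stop implies a carousel angle of about -0.63 rad.
- **Dishes and bench:** all four dishes look flat in their nests. The vial and reagent bottle look undisturbed in the last picture, but I did not measure them. The forceps, marker and tally counter were outside that crop; the arm never went near them.
- **Arm:** it is well clear, with no force on it beyond sensor noise.

**Disagreement:** the top camera gave about 52 deg for the orange dish. The microscope head hides part of the rim there and shifts the result, so I relied on the side view and the stop. I never saw the lens itself; its position comes from the pawl's direction, good to about 1–2 deg.

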